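# Gauge a closed board tester and show the rod tip to the inspection camera

## Robot

A 6-joint arm with a two-finger parallel gripper is mounted at the origin on the work surface. World frame = base frame: x ahead of the robot, y to its left, z up, the work surface at z = 0. Lengths are in mm, angles in rad, forces in N, time in s.
With the tool pointing down it reaches from about 350 to 950 mm from the base axis. Payload 17.4 kg.
Tool frame: the origin (TCP) lies on the centre line of the jaws, within the pads' length; the fingertips stand 22 mm ahead of it and the grasp point (between the pads) lies 3 mm ahead of it; z points along the fingers, y is the line along which they close (so a half turn about z gives the same grasp; the last joint's range is limited). The gripper opens to 93 mm and grips with 3 to 60 N. Pads are 15 mm wide; open, the fingers measure 128 mm over their backs; the gripper's body (75 mm by 188 mm) begins 65 mm behind the grasp point.
Start: joints at [-1.164, 0.116, 1.442, -0, 1.584, -0.038], TCP at [290.429, -609.33, 240.646] pointing down, gripper open.
Joint ranges: [-2.83, 2.83], [-0.83, 2.19], [0.07, 2.5], [-1.14, 4.28], [0.01, 3], [-2.97, 2.97]. Speed limits (rad/s): [1.89, 1.89, 2.22, 3.14, 3.14, 3.14].

## Interface

Orientations are given as a unit quaternion [x, y, z, w].
In Python, from rig import arm gives the robot as it stands.
- The arm moves only by the tool play_rows, never from a script. Its argument "motion" is one flat list of numbers, 5 for each row, row after row: the opening, from 0 (shut) to 1 (fully open), then the shift along the tool's x, y, z in mm, then the turn about the tool's z in degrees. A call has 1 to 10 rows; each row shifts and turns the commanded pose from where the row before left it, along the tool's axes as they then stand; what a row does not reach is not made up. A row lasts 1/8 s, in which the tool goes at most 62.5 mm and 10.7 degrees, less where a joint would pass 70% of its speed; a pose out of reach is approached as far as the arm can. A call with a gripper value outside its range is refused whole. The fingers move at their own pace and stop on an object; "squeeze" is the grip in N (left out, the last holds). Time passes only in rows, so rows that do not move let the fingers close. It gives the time, the measured TCP pose, the force, the opening and the grip force at its end, in the units of the state.
- arm.get_state(): the state, without advancing time (a new reading comes with each control period).
- arm.snapshot(name): name is "scene" or "top" or "wrist"; returns a dict with "frame" (480x640x3 uint8, blue, green, red), "intrinsics" (3x3 intrinsics, pixels), "pose" (4x4, takes a point from camera to world coordinates). Camera axes: x right, y down, z forward; pixel columns grow to the right and rows downward; lengths in mm; the calibration is good to about 2 mm. A picture is of the moment at which its call begins. There is no depth.
- arm.job_done(): hands the job in; it is judged then, once.
Trained networks look in the newest picture that a camera, given by its name, has taken for a name from the list of things; names that differ only in an ending like _2 or _b are one class to them, and where a whole thing is asked for, a point or a joint stands for the part that bears it (a point fixed in the world has none). Each returns a list of dicts, best first, with "conf" (0 to 1); they miss things now and then, are a little off and sometimes report something else, mostly with a low value. They report only what shows in the picture. A call takes as long as a camera call. They do not tell look-alikes from the thing itself.
- arm.cut_out(name, camera): "mask" (480x640 bool, what is visible of it) and "bbox" ([centre column, centre row, width, height] in pixels, round what is visible of it).
The state is a dict: "time_s": time; "qpos": joint angles; "qvel": joint speeds; "joint_torque": joint torques, N m; "tcp_pos": TCP position; "orientation": TCP orientation; "force": force on the tool from outside, world axes, zero at the start; "ft_torque": the same for the moment, N m; "grip_width": finger opening in mm; "gripper_force": force on a finger pad.
Only numpy, scipy, OpenCV 4.12 (cv2) and the standard library are available. Lean on these libraries where they do the work, as an engineer would, in place of code of your own. Each camera call takes 0.05 s, during which the arm holds its last target. There are 200 camera calls.

## Task

Push the board tester's tray fully shut, then take the gauge rod from its rest, slide it down the sloping guide tube until its collar stops against the tube's mouth, and draw it right out again. Present the rod's red tip over the middle of the inspection camera's lens, about 30 mm above the glass, with the rod level and still, never touching the camera with it. Finish while holding the rod there in the gripper, the tray still shut and the other things on the bench left where they are.

Things in the scene. Friction and masses are not known exactly. Their poses are not given: they have to be found in the camera images.
- tester: White board tester, a fixed box 200 x 200 x 90 high with a green probe head on its rear top (84 wide across y, from x = -5 to +90, up to 156 high). Origin under its centre; +x is from its front (tray side) to its back, z up; the front face is at x = -100. It stands with the front roughly towards the robot, turned up to 12 degrees
- tray (a joint): How far the loaded tray of the tester is pulled out, m: 0 = fully shut, 0.10 = far stop. It slides towards the tester's -x as it opens, with about 2 N of friction, and stays where it is left
- tray_handle (a point): Centre of the tray's dark bar handle: a round bar 12 thick, 82 long, lying along the tester's y, 50 above the table, its axis 30 in front of the tray's green front panel (180 wide, from 15 to 77 above the table). Push its robot side in the tester's +x to shut the tray
- guide_tube: Brass guide tube fixed on top of the tester, 40 behind the tester's front face. Origin at the centre of its open mouth, 150 above the table; +x is the tube's axis, pointing into the tube, in the tester's forward (+x) direction and 20 degrees downward. Straight bore 12 diameter, flared to about 20 at the mouth, rim 29 outer diameter, 90 deep (the rod never touches bottom)
- rest: Black rest for the gauge rod, fixed: base 150 x 56 x 10 with two grey forks, 65 high, open at the top (lift the rod straight up). Origin on the table under the middle of the rod's handle, x along the rod. Forks 10 thick at x = -33 and x = +75
- gauge_rod: Gauge rod, about 90 g, 165 long, lying level in the rest at the start, axis 60 above the table. Origin on its axis at the middle of the orange square handle (14 x 14, from x = -40 to +40; grip here); +x points to the tip. Behind the shaft a dark collar, 28 diameter, from x = 40 to 46; then the steel shaft, 8 diameter, to x = 125
- rod_collar (a point): Centre of the collar's front face, 46 ahead of the rod's origin: this face stops on the tube's mouth
- rod_tip (a point): End of the shaft (red band), 125 ahead of the rod's origin, 79 ahead of the collar's face
- reader: Inspection camera looking up, fixed: black base 90 x 90 x 12, aluminium barrel 60 diameter, white ring light 72 diameter at its top. Origin under its centre; 69 high in all. Other fixed equipment, up to 200 high, stands only along the far edge and in the far corners of the table
- lens (a point): Centre of the lens glass on top of the inspection camera, 69 above the table, facing up
- solder_spool: Bystander: solder spool, aluminium colour, 52 dia x 42 tall, standing; origin under its centre
- flux_jar: Bystander: small amber jar, 44 dia x 45 tall, standing; origin under its centre
- screwdriver: Bystander: red-handled screwdriver, 170 long, lying; origin under its middle, x from handle to blade
- parts_tray: Bystander: blue open parts tray, 100 x 70 x 30; origin under its centre
- multimeter: Bystander: blue hand multimeter lying on its back, 170 x 85 x 36; origin under its centre
- wick_tin: Bystander: flat round copper tin, 60 dia x 22 tall; origin under its centre
There are look-alikes about, which are no part of the job. Leave any blue or pink look-alike of the reader alone. What is shaped like the gauge_rod but purple is not meant.

How it is judged (in metres and radians):
On the way, in this order (a step that is already met when the one before it is completed fails the run):
1. the tray is pushed fully shut (within 4 mm) (value of joint tray below 0.004 m), for 0.2 s.
2. the rod is down the guide tube with its collar on the mouth (face within 4 mm of the mouth's centre, axes within 5 degrees), tray shut (distance between rod_collar and guide_tube below 0.004 m and angle between the x axis of gauge_rod and the x axis of guide_tube, either way round below 0.09 rad and value of joint tray below 0.006 m), for 0.2 s.
3. the rod is drawn right out of the tube (tip 10 mm clear of the mouth) (x of rod_tip in the frame of guide_tube below -0.01 m), for 0.1 s.
At the end, for the whole second after the job is handed in: The rod is held in the fingers, level within 7 degrees and still, its tip within 10 mm sideways of the lens centre and 15 to 45 mm above the glass, touching neither camera, tester nor rest; the tray is shut within 6 mm (horizontal distance between rod_tip and lens below 0.01 m and z of rod_tip in the frame of lens between 0.015 and 0.045 m and angle between gauge_rod's own x axis and vertical between 1.449 and 1.693 rad and contact force between the fingers and gauge_rod above 1 N and height (world z) of gauge_rod above 0.08 m and contact force between gauge_rod and reader below 0.2 N and contact force between gauge_rod and tester below 0.2 N and contact force between gauge_rod and rest below 0.2 N and linear speed of gauge_rod below 0.02 m/s and angular speed of gauge_rod below 0.15 rad/s and value of joint tray below 0.006 m); the arm keeps its last pose, push and grip.
It fails at once if a bystander is shifted by more than 30 mm (distance of any of solder_spool, flux_jar, screwdriver, parts_tray, multimeter, wick_tin from where it was at the start of the episode above 0.03 m).
It fails at once if the rod touches the inspection camera (contact force between gauge_rod and reader above 0.5 N).
It also fails if it takes over 67 s, if anything falls off the work surface, if the arm or the gripper's body presses on something with over 40 N, if the wrist force passes 120 N, or if a joint passes its speed limit or range.

## Working session

There is one attempt and no reset: what is moved stays moved. The work goes in short steps, Python scripts to look and compute and a tool call to move; the robot and the scene stay as the last step left them, time stands still between calls to the robot, and variables do not carry over. Pictures are saved under pics/ and viewed, at most 10 in all, crops included, and the job is handed in when it is done.

Besides the shell and the picture viewer there is one more tool, called as a command line: name --argument value ..., lists and objects as JSON in quotes. play_rows: Moves the arm, as the interface text tells. Its arguments: {"type":"object","properties":{"motion":{"type":"array","items":{"type":"number"}},"squeeze":{"type":"number"}},"required":["motion"]}

```bash
mkdir -p pics; ls; python3 - <<'E'
from rig import arm
import cv2,pickle
s=arm.get_state(); print({k:s[k] for k in('time_s','tcp_pos','orientation','grip_width','force')})
D={}
for n in('top','scene'):
    p=arm.snapshot(n); D[n]=p; cv2.imwrite(f'pics/{n}0.png',p['frame'])
    print(n,p['intrinsics'].tolist(),p['pose'].round(3).tolist())
    for t in('tester','tray_handle','guide_tube','rest','gauge_rod','reader','lens','rod_tip','rod_collar','solder_spool','flux_jar','screwdriver','parts_tray','multimeter','wick_tin'):
        try:
            r=arm.cut_out(t,n); D[n,t]=r
            print(t,[(round(float(q['conf']),2),[round(float(v)) for v in q['bbox']]) for q in r])
        except Exception as e: print(t,e)
pickle.dump(D,open('d0.pkl','wb'))
E
```

```text
pics
{'time_s': 0.0, 'tcp_pos': array([ 290.34526135, -609.1776319 ,  239.9187129 ]), 'orientation': array([ 9.75374497e-01,  2.20554466e-01, -1.10924357e-04, -5.53385776e-04]), 'grip_width': 92.84085844042758, 'force': array([-0.67855043, -0.1894811 , -0.1142304 ])}
top [[620.4827040457495, 0.0, 322.1872391363799], [0.0, 620.4827040457495, 229.71260803566105], [0.0, 0.0, 1.0]] [[0.004, -0.997, 0.083, 374.175], [-1.0, -0.004, 0.009, -12.349], [-0.009, -0.083, -0.997, 1678.367], [0.0, 0.0, 0.0, 1.0]]
tester [(0.8, [343, 189, 83, 135])]
tray_handle [(0.59, [350, 224, 73, 51]), (0.59, [346, 171, 16, 23]), (0.57, [482, 242, 17, 63])]
guide_tube [(0.49, [348, 171, 17, 23]), (0.48, [446, 227, 37, 39])]
rest [(0.94, [209, 216, 28, 60])]
gauge_rod [(0.6, [206, 209, 8, 60]), (0.58, [211, 304, 8, 63])]
reader [(0.89, [524, 276, 48, 43]), (0.84, [448, 229, 38, 37]), (0.79, [472, 310, 35, 32])]
lens [(0.91, [446, 229, 42, 42]), (0.9, [473, 310, 40, 28]), (0.6, [525, 279, 38, 42])]
rod_tip [(0.79, [207, 302, 12, 65])]
rod_collar [(0.87, [205, 208, 11, 58]), (0.83, [210, 305, 8, 60]), (0.55, [483,
[... 814 characters left out ...]
ge_rod [(0.89, [463, 298, 32, 37]), (0.61, [404, 347, 57, 44])]
reader [(0.96, [227, 169, 33, 34]), (0.74, [279, 177, 36, 35]), (0.2, [259, 255, 20, 22])]
lens [(0.66, [234, 215, 40, 42]), (0.66, [276, 176, 38, 33]), (0.63, [228, 166, 31, 35])]
rod_tip [(0.8, [404, 350, 63, 45]), (0.79, [465, 301, 39, 34]), (0.27, [346, 406, 29, 36])]
rod_collar [(0.7, [405, 349, 56, 42]), (0.67, [466, 297, 41, 32]), (0.25, [410, 355, 64, 57])]
solder_spool [(0.65, [298, 222, 22, 24])]
flux_jar [(0.94, [401, 280, 18, 24])]
screwdriver [(0.76, [231, 194, 28, 13])]
parts_tray [(0.84, [179, 270, 43, 39])]
multimeter [(0.61, [536, 363, 59, 74]), (0.56, [404, 348, 58, 45]), (0.51, [409, 355, 66, 62])]
wick_tin []
```

```bash
python3 - <<'E'
import cv2
a=cv2.imread('pics/top0.png')[110:350,90:570]; cv2.imwrite('pics/topc.png',cv2.resize(a,None,fx=1.66,fy=1.66,interpolation=cv2.INTER_CUBIC))
E
```

```text
(no output)
```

View pics/topc.png

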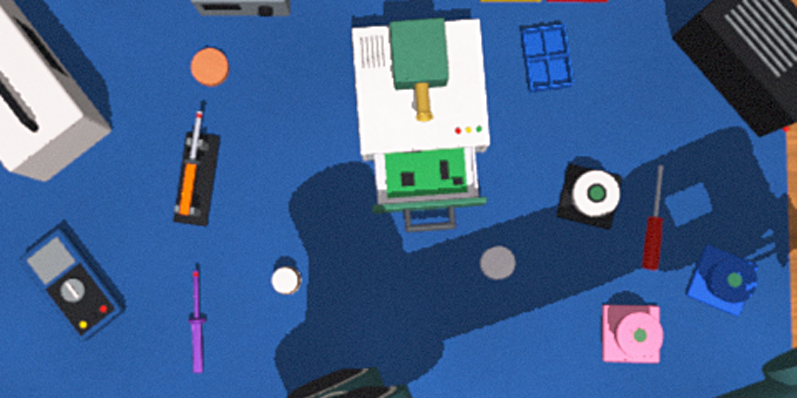

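View pics/scene0.png

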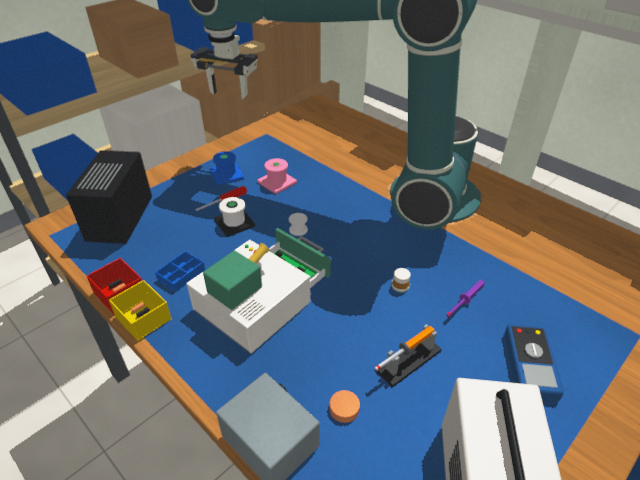

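The top crop shows the open tray with its dark handle at crop (430,222). The rod with the orange handle lies in the black rest at (190,185), with its tip up at (203,103). Look-alikes:
- **Reader:** black base with white ring at (596,193), blue at (735,280), pink at (640,335). I take the black and white one, as described.
- **Rod:** orange in the rest, purple at (197,320) lying loose. I take the orange one.

The scene view agrees.

```bash
cat > h.py <<'E'
import numpy as np, cv2, pickle
from rig import arm
from scipy.spatial.transform import Rotation as R
def ray(p,uv):
    d=np.linalg.inv(p['intrinsics'])@[uv[0],uv[1],1]; T=p['pose']; return T[:3,3],T[:3,:3]@d
def atz(p,uv,z):
    o,d=ray(p,uv); return o+d*(z-o[2])/d[2]
def proj(p,X):
    T=p['pose']; c=T[:3,:3].T@(np.array(X,float)-T[:3,3]); k=p['intrinsics']@c; return k[:2]/k[2]
def tri(obs):
    A=0;b=0
    for p,uv in obs:
        o,d=ray(p,uv); d=d/np.linalg.norm(d); M=np.eye(3)-np.outer(d,d); A=A+M; b=b+M@o
    x=np.linalg.solve(A,b)
    return x,[np.linalg.norm(proj(p,x)-uv).round(1) for p,uv in obs]
def tool():
    s=arm.get_state(); return s['tcp_pos'],R.from_quat(s['orientation']).as_matrix(),s
def local(X):   # shift in tool axes to bring TCP to X
    t,r,_=tool(); return r.T@(np.array(X,float)-t)
def shot(n,f=None):
    p=arm.snapshot(n)
    if f: cv2.imwrite('pics/'+f,p['frame'])
    return p
E
python3 - <<'E'
from h import *
D=pickle.load(open('d0.pkl','rb')); p=D['top']; q=D['scene']
f=lambda x,y:(90+x/1.66,110+y/1.66)
for n,c,z in [('testFL',(355,161),90),('testFR',(488,150),90),('testBL',(352,27),90),('testBR',(480,18),90),('mouth',(424,115),150),('handleL',(408,228),50),('handleR',(454,226),50),('lens',(597,193),69),('rodtail',(186,213),60),('collar',(192,158),60),('tip',(201,112),60),('restTL',(203,134),10),('restBL',(174,222),10),('restBR',(206,225),10),('restTR',(220,136),10),('spool',(498,262),42),('jar',(286,280),45),('screwdrvR',(652,268),8)]:
    print(n,atz(p,f(*c),z).round(0))
for n,u,v in [('reader',f(597,193),(234,206)),('collar',f(192,158),(407,346)),('mouth',f(424,115),(263,247)),('rodtail',f(186,213),(436,330))]: print(n,tri([(p,u),(q,v)]))
t,r,s=tool(); print(r.round(2).tolist())
w=shot('wrist','w0.png'); print(w['pose'].round(2).tolist(),w['intrinsics'].tolist())
# camera in tool frame
print((r.T@(w['pose'][:3,3]-t)).round(1),(r.T@w['pose'][:3,:3]).round(3).tolist())
E
```

```text
testFL [565.  49.  90.]
testFR [ 582. -157.   90.]
testBL [776.  56.  90.]
testBR [ 791. -145.   90.]
mouth [627. -56. 150.]
handleL [463. -34.  50.]
handleR [ 466. -106.   50.]
lens [ 518. -329.   69.]
rodtail [485. 317.  60.]
collar [572. 309.  60.]
tip [646. 296.  60.]
restTL [618. 302.  10.]
restBL [473. 346.  10.]
restBR [469. 294.  10.]
restTR [615. 274.  10.]
spool [ 410. -176.   42.]
jar [380. 159.  45.]
screwdrvR [ 402. -428.    8.]
reader (array([ 515.67559272, -328.13588516,   59.40866329]), [np.float64(1.6), np.float64(1.5)])
collar (array([567.95116806, 311.77327636,  68.60076927]), [np.float64(2.1), np.float64(2.6)])
mouth (array([627.73891379, -56.25669844, 148.44063127]), [np.float64(0.2), np.float64(0.3)])
rodtail (array([481.25212978, 323.87378968,  54.60810232]), [np.float64(2.7), np.float64(3.3)])
[[0.9, 0.43, 0.0], [0.43, -0.9, -0.0], [-0.0, 0.0, -1.0]]
[[0.43, -0.87, -0.23, 353.57], [-0.9, -0.42, -0.11, -578.68], [-0.0, 0.25, -0.97, 384.08], [0.0, 0.0, 0.0, 1.0]] [[383.3504761083013, 0.0, 312.33931080488657], [0.0, 383.3504761083013, 233.1259104232101], [0.0, 0.0, 1.0]]
[  70.2   -0.5 -143.4] [[0.001, -0.968, -0.252], [1.0, 0.001, -0.0], [0.0, -0.252, 0.968]]
```

play_rows --motion '[1, 47, -24, 0, 0, 1, 47, -24, 0, 0, 1, 47, -24, 0, 0, 1, 47, -24, 0, 0, 1, 47, -24, 0, 0, 1, 0, 0, 0, 10, 1, 0, 0, 0, 10, 1, 0, 0, 0, 2, 1, 0, 0, 0, 0]'

```text
time_s: 2.78
tcp_pos: [450.9, -400.0, 240.7]
orientation: [0.999, 0.032, 0.0, 0.0]
force: [-0.3, -0.2, 0.8]
grip_width: 93.3
gripper_force: 0.0
```

```bash
python3 - <<'E'
from h import *
w=shot('wrist','w1.png'); pickle.dump(w,open('w1.pkl','wb'))
t,r,s=tool(); print(s['time_s'],t.round(1),np.degrees(np.arctan2(r[1,0],r[0,0])))
for n in('lens','reader','tray_handle'): print(n,[(round(float(q['conf']),2),[round(float(v),1) for v in q['bbox']]) for q in arm.cut_out(n,'wrist')])
print(proj(w,[518,-329,69]))
print(local([400,-70,240]).round(0), local([450,-300,240]).round())
E
```

```text
2.825 [ 450.8 -400.   240.6] 3.6487996180924087
lens [(0.77, [239.6, 125.8, 118.4, 118.9]), (0.76, [294.1, 352.9, 86.1, 108.8]), (0.6, [443.4, 267.9, 117.5, 93.7])]
reader [(0.81, [294.8, 352.2, 90.0, 104.1]), (0.74, [239.8, 127.2, 117.5, 119.2])]
tray_handle [(0.87, [26.6, 74.7, 52.7, 120.8]), (0.44, [239.2, 126.0, 118.4, 121.8])]
[229.56371208 131.24533079]
[ -30. -333.    1.] [   5. -100.    1.]
```

View pics/w1.png

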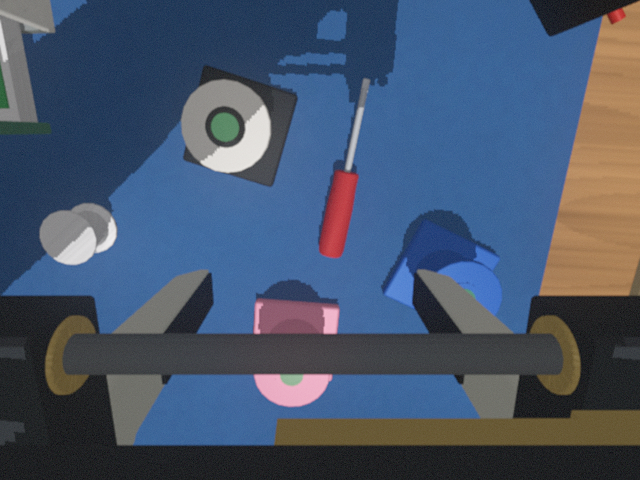

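View w1 shows the true reader, with a black base, white ring and green lens at (225,126). The pink one is at (292,360), the blue one at (460,285) and the screwdriver at (345,170). I'll take a second view on the way to the tray.

play_rows --motion '[0.5, 0, -55, 0, 0, 0.2, 0, -55, 0, 0, 0, 0, 0, 0, 0]'

```text
time_s: 3.35
tcp_pos: [444.2, -287.8, 241.3]
orientation: [0.999, 0.032, 0.001, 0.0]
force: [-0.6, -0.7, 0.3]
grip_width: 67.5
gripper_force: 0.0
```

```bash
cat >> h.py <<'E'
def lens_px(w,guess,rad=25):
    f=w['frame'].astype(int); h=cv2.cvtColor(w['frame'],cv2.COLOR_BGR2HSV)
    m=(h[...,0]>50)&(h[...,0]<95)&(h[...,1]>50)
    yy,xx=np.mgrid[:480,:640]; m&=np.hypot(xx-guess[0],yy-guess[1])<rad
    return np.array([xx[m].mean(),yy[m].mean()]),m.sum()
E
python3 - <<'E'
from h import *
w1=pickle.load(open('w1.pkl','rb')); w2=shot('wrist','w2.png'); pickle.dump(w2,open('w2.pkl','wb'))
g=proj(w2,[518,-329,69]); print(g)
a,b=lens_px(w1,(225,126)),lens_px(w2,g); print(a,b)
print(tri([(w1,a[0]),(w2,b[0])]), atz(w1,a[0],69),atz(w2,b[0],69))
print(tool()[0],local([400,-70,240]).round(0))
E
```

```text
[370.83906038 132.335044  ]
(array([224.43255132, 126.60557185]), np.int64(682)) (array([366.18181818, 127.44393939]), np.int64(660))
(array([ 521.39634284, -324.91691477,   69.07067041]), [np.float64(0.1), np.float64(0.1)]) [ 521.29538098 -324.90788906   69.        ] [ 521.49921863 -324.9203268    69.        ]
[ 444.33673068 -289.17923342  241.19355689] [ -30. -222.    1.]
```

play_rows --motion '[0, -8, -56, 0, 0, 0, -8, -56, 0, 0, 0, -7, -56, 0, 0, 0, -7, -55, 0, 0, 0, 0, 0, 0, 0]'

```text
time_s: 4.03
tcp_pos: [400.7, -67.5, 241.2]
orientation: [0.999, 0.032, 0.001, 0.0]
force: [-0.4, -1.3, 1.4]
grip_width: 13.6
gripper_force: 0.0
```

```bash
python3 - <<'E'
from h import *
w=shot('wrist','w3.png'); pickle.dump(w,open('w3.pkl','wb'))
print(tool()[0],w['pose'][:3,3])
for X in ([465,-70,50],[627,-56,150],[575,-55,90]): print(proj(w,X))
E
```

```text
[401.02446046 -68.91522088 241.01695022] [470.29879592 -62.26817543 384.70958646]
[321.07834084 140.9363424 ]
[ 320.6156477  -196.45539216]
[311.83451006 -26.5745355 ]
```

View pics/w3.png

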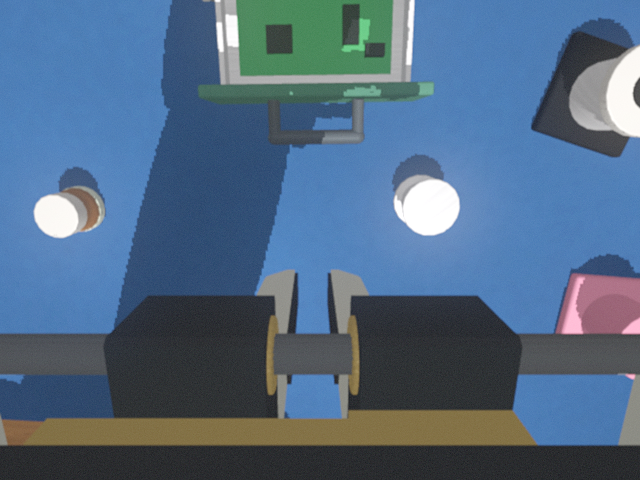

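View w3 shows the tray handle bar from (270,137) to (362,137), the panel's top edge from (198,92) to (433,89), and the spool at (428,205), clear of the push path.

```bash
python3 - <<'E'
from h import *
w=pickle.load(open('w3.pkl','rb'))
for uv,z in [((273,137.5),50),((360,137),50),((198,92),77),((433,88),77),((317,137),50),((428,205),42)]: print(uv,atz(w,uv,z).round(1))
a=np.array(atz(w,(198,92),77)-atz(w,(433,88),77)); print(np.degrees(np.arctan2(-a[0],a[1])))
c=atz(w,(317,137),50); print(local([c[0]-30,c[1],57]).round(1))
E
```

```text
(273, 137.5) [465.2 -29.2  50. ]
(360, 137) [ 470.4 -102.7   50. ]
(198, 92) [495.3  26.2  77. ]
(433, 88) [ 509.7 -150.9   77. ]
(317, 137) [468.  -66.3  50. ]
(428, 205) [ 414.9 -170.9   42. ]
4.677427554462112
[ 36.9  -0.3 184. ]
```

play_rows --motion '[0, 10, 0, 46, -1, 0, 10, 0, 46, 0, 0, 5, 0, 46, 0, 0, 0, 0, 46, 0, 0, 10, 0, 0, 0, 0, 10, 0, 0, 0, 0, 10, 0, 0, 0, 0, 10, 0, 0, 0, 0, 10, 0, 0, 0, 0, 0, 0, 0, 0]'

```text
time_s: 5.32
tcp_pos: [476.2, -63.5, 56.8]
orientation: [0.999, 0.039, 0.0, -0.0]
force: [-0.2, -0.2, -0.1]
grip_width: 0.6
gripper_force: 0.0
```

play_rows --motion '[0, 10, 0, 0, 0, 0, 10, 0, 0, 0, 0, 8, 0, 0, 0, 0, 5, 0, 0, 0, 0, 0, 0, 0, 0]'

```text
time_s: 5.95
tcp_pos: [508.8, -61.1, 56.7]
orientation: [0.999, 0.039, 0.0, 0.0]
force: [0.3, 0.4, 0.1]
grip_width: 0.5
gripper_force: 0.0
```

play_rows --motion '[0, 4, 0, 0, 0, 0, 4, 0, 0, 0, 0, 4, 0, 0, 0, 0, 0, 0, 0, 0]'

```text
time_s: 6.45
tcp_pos: [520.8, -60.1, 56.7]
orientation: [0.999, 0.039, 0.0, 0.0]
force: [-0.1, -0.6, 0.0]
grip_width: 0.4
gripper_force: 0.0
```

```bash
python3 - <<'E'
from h import *
t=shot('top'); cv2.imwrite('pics/t1.png',cv2.resize(t['frame'][100:260,270:430],None,fx=4,fy=4)); s=shot('scene'); 
a=cv2.resize(s['frame'][180:360,170:350],None,fx=3.3,fy=3.3); cv2.imwrite('pics/s1.png',a)
print(tool()[0],tool()[2]['force'])
E
```

```text
[520.55983186 -60.11364387  56.73806499] [-0.08297258 -0.34768501  0.09513526]
```

View pics/s1.png

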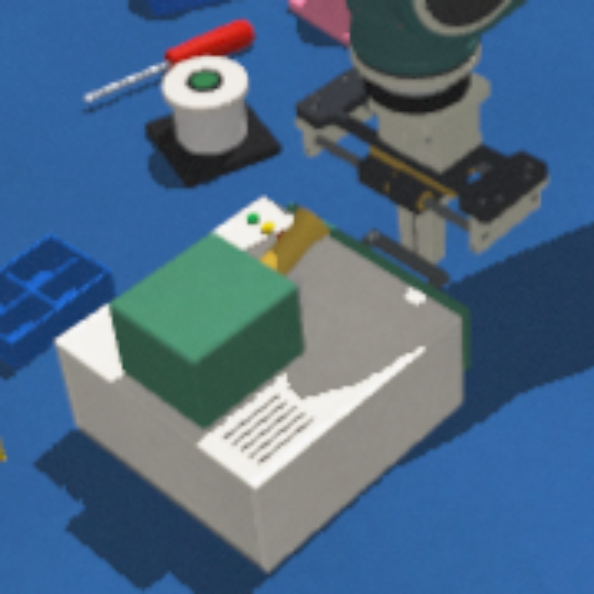

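The tray looks almost shut, with the fingers behind the bar. I'll creep on to the stop.

play_rows --motion '[0, 1, 0, 0, 0, 0, 1, 0, 0, 0, 0, 1, 0, 0, 0, 0, 0, 0, 0, 0]'

```text
time_s: 7.05
tcp_pos: [523.5, -59.9, 56.7]
orientation: [0.999, 0.039, 0.0, -0.0]
force: [-0.8, -0.6, 0.9]
grip_width: 0.3
gripper_force: 0.3
```

play_rows --motion '[0, 1, 0, 0, 0, 0, 1, 0, 0, 0, 0, 0, 0, 0, 0]'

```text
time_s: 7.42
tcp_pos: [525.5, -59.7, 56.6]
orientation: [0.999, 0.039, 0.0, -0.0]
force: [-0.4, -0.1, 0.3]
grip_width: 0.2
gripper_force: 0.3
```

play_rows --motion '[0, 1, 0, 0, 0, 0, 1, 0, 0, 0, 0, 0, 0, 0, 0]'

```text
time_s: 7.8
tcp_pos: [527.4, -59.6, 56.6]
orientation: [0.999, 0.039, 0.0, -0.0]
force: [-1.0, 0.5, 0.9]
grip_width: 0.4
gripper_force: 0.4
```

play_rows --motion '[0, 1, 0, 0, 0, 0, 1, 0, 0, 0, 0, 0, 0, 0, 0]'

```text
time_s: 8.18
tcp_pos: [529.5, -59.4, 56.6]
orientation: [0.999, 0.039, 0.0, 0.0]
force: [-1.1, 0.4, 0.4]
grip_width: 0.6
gripper_force: 0.4
```

play_rows --motion '[0, 1, 0, 0, 0, 0, 1, 0, 0, 0, 0, 0, 0, 0, 0]'

```text
time_s: 8.55
tcp_pos: [531.1, -59.3, 56.6]
orientation: [0.999, 0.039, -0.0, 0.0]
force: [-5.5, 0.1, 2.8]
grip_width: 0.4
gripper_force: 2.6
```

```bash
python3 - <<'E'
from h import *
w=shot('wrist','w4.png'); pickle.dump(w,open('w4.pkl','wb')); print(tool()[0])
E
```

```text
[531.10124486 -59.29056717  56.60274804]
```

View pics/w4.png

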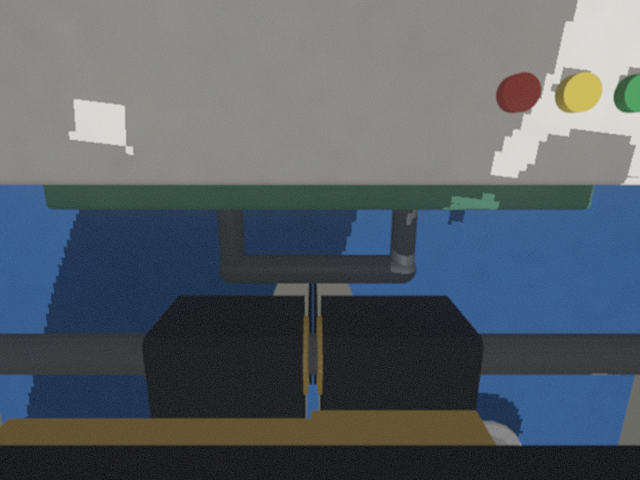

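View w4 shows the panel flush along the tester's front edge (row 184) and the bar at row 268; the force has risen. One more push, then I'll back away and rise, with a view of the tube mouth.

play_rows --motion '[0, 1, 0, 0, 0, 0, 1, 0, 0, 0, 0, 0, 0, 0, 0, 0, 0, 0, 0, 0]'

```text
time_s: 9.1
tcp_pos: [531.4, -59.3, 56.5]
orientation: [0.999, 0.039, -0.003, -0.0]
force: [-24.9, -0.6, 14.9]
grip_width: 0.4
gripper_force: 12.4
```

play_rows --motion '[0, -10, 0, 0, 0, 0, -15, 0, 0, 0, 0, -30, 0, -40, 0, 0, -25, 0, -55, 0, 0, 0, 0, -55, 0, 0.3, 0, 0, -55, 0, 0.5, 10, -14, -55, 0, 0.5, 0, 0, 0, 0]'

```text
time_s: 10.1
tcp_pos: [463.0, -50.2, 320.9]
orientation: [0.999, 0.039, 0.003, 0.001]
force: [-0.0, 0.9, -1.3]
grip_width: 25.9
gripper_force: 0.0
```

```bash
python3 - <<'E'
from h import *
w=pickle.load(open('w4.pkl','rb'))
a,b=atz(w,(60,184),90),atz(w,(560,184),90); print(a,b,np.degrees(np.arctan2(b[0]-a[0],a[1]-b[1])))
w=shot('wrist','w5.png'); pickle.dump(w,open('w5.pkl','wb'))
print(tool()[0], [proj(w,X).round() for X in ([627,-56,150],[573,-54,90])])
print([(round(float(q['conf']),2),[round(float(v),1) for v in q['bbox']]) for q in arm.cut_out('guide_tube','wrist')])
print('to rest view',local([470,250,300]).round(), 'q',tool()[2]['qpos'].round(2))
E
```

```text
[581.08439112  18.02330841  90.        ] [ 592.43010943 -124.99503853   90.        ] 4.535804183455937
[462.47958697 -50.415911   318.06769953] [array([339.,   4.]), array([326.,  91.])]
[(0.86, [333.4, 8.9, 39.3, 17.5]), (0.36, [125.8, 249.8, 50.5, 43.2])]
to rest view [  31. -299.   16.] q [-0.16 -0.36  1.75  0.    1.75  1.33]
```

The tray is at its stop (25 N). Now for two closer views of the tube mouth.

play_rows --motion '[0.5, 40, 0, 0, 0, 0.8, 40, 0, 0, 0, 1, 0, 0, 0, 0]'

```text
time_s: 10.58
tcp_pos: [543.0, -44.4, 313.6]
orientation: [0.999, 0.039, -0.002, -0.0]
force: [-0.2, -0.1, 0.4]
grip_width: 61.9
gripper_force: 0.0
```

```bash
python3 - <<'E'
from h import *
w=shot('wrist','w6.png'); pickle.dump(w,open('w6.pkl','wb')); print(tool()[0])
print([(round(float(q['conf']),2),[round(float(v),1) for v in q['bbox']]) for q in arm.cut_out('guide_tube','wrist')])
E
```

```text
[542.08584207 -44.47065565 314.27023415]
[(0.63, [333.1, 81.5, 38.9, 80.5])]
```

play_rows --motion '[1, 0, -50, 0, 0, 1, 0, -50, 0, 0, 1, 0, 0, 0, 0]'

```text
time_s: 11.05
tcp_pos: [533.1, 57.3, 316.6]
orientation: [0.999, 0.041, 0.0, -0.0]
force: [0.5, -0.8, -0.2]
grip_width: 92.4
gripper_force: 0.0
```

```bash
python3 - <<'E'
from h import *
w=shot('wrist','w7.png'); pickle.dump(w,open('w7.pkl','wb')); print(tool()[0])
print([(round(float(q['conf']),2),[round(float(v),1) for v in q['bbox']]) for q in arm.cut_out('guide_tube','wrist')])
o=pickle.load(open('w6.pkl','rb'))
C=[]
for p in(o,w):
    u,v=proj(p,[627,-56,150]).astype(int); print(u,v); C.append(cv2.resize(p['frame'][max(v-50,0):max(v-50,0)+100,u-50:u+50],(400,400),interpolation=cv2.INTER_CUBIC))
cv2.imwrite('pics/mouth.png',np.hstack(C)); print('to rest',local([450,270,300]).round())
E
```

```text
[533.38489669  55.98354036 316.62355071]
[(0.68, [465.2, 81.8, 43.1, 80.5])]
337 115
469 114
to rest [ -66. -221.   17.]
```

View pics/mouth.png

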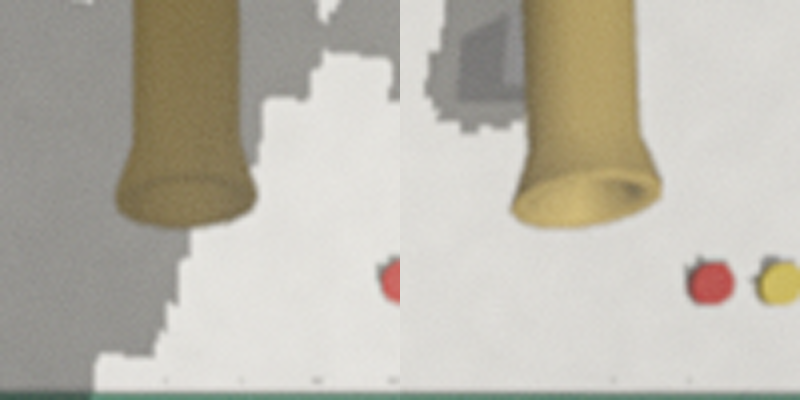

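The mouth's rim centres are at crop (187,202) and (186,198), i.e. pixels (333.8,115.5) and (465.6,113.5). Next I measure the mouth and move towards the rest.

```bash
python3 - <<'E'
from h import *
a=pickle.load(open('w6.pkl','rb'));b=pickle.load(open('w7.pkl','rb'))
print(tri([(a,(333.5,115.3)),(b,(465.4,113.3))]),atz(a,(333.5,115.3),150),atz(b,(465.4,113.3),150))
E
```

```text
(array([627.05835166, -53.08668651, 149.30585028]), [np.float64(0.6), np.float64(0.6)]) [626.61212977 -53.09855874 150.        ] [627.41974086 -52.78580797 150.        ]
```

play_rows --motion '[1, -22, -50, 0, 0, 1, -22, -50, 0, 0, 1, -22, -50, 0, 0, 1, 0, 0, 30, 0, 1, 0, 0, 0, 0]'

```text
time_s: 11.78
tcp_pos: [456.3, 198.7, 284.9]
orientation: [0.999, 0.039, -0.001, 0.001]
force: [0.3, -1.0, 0.6]
grip_width: 92.7
gripper_force: 0.0
```

```bash
python3 - <<'E'
from h import *
w=shot('wrist','w8.png'); pickle.dump(w,open('w8.pkl','wb')); print(tool()[0])
print(proj(w,[528,313,60]))
E
```

```text
[456.79270357 198.63078505 286.42439977]
[195.46886671 120.89884953]
```

play_rows --motion '[1, 0, -50, 0, 0, 1, 0, -50, 0, 0, 1, 0, 0, 0, 0]'

```text
time_s: 12.2
tcp_pos: [449.4, 300.6, 287.4]
orientation: [0.999, 0.04, 0.0, -0.0]
force: [0.1, 0.0, -1.0]
grip_width: 92.9
gripper_force: 0.0
```

```bash
python3 - <<'E'
from h import *
w=shot('wrist','w9.png'); pickle.dump(w,open('w9.pkl','wb')); print(tool()[0])
C=[]
for n in('w8','w9'):
    p=pickle.load(open(n+'.pkl','rb'))
    u,v=proj(p,[565,310,60]).astype(int); u0=max(0,min(u-65,510)); v0=max(0,v-95); print(n,u0,v0); C.append(cv2.resize(p['frame'][v0:v0+190,u0:u0+130],(390,570),interpolation=cv2.INTER_CUBIC))
cv2.imwrite('pics/rod.png',np.hstack(C))
E
```

```text
[449.57892136 299.35171186 287.41069141]
w8 133 0
w9 248 0
```

View pics/rod.png

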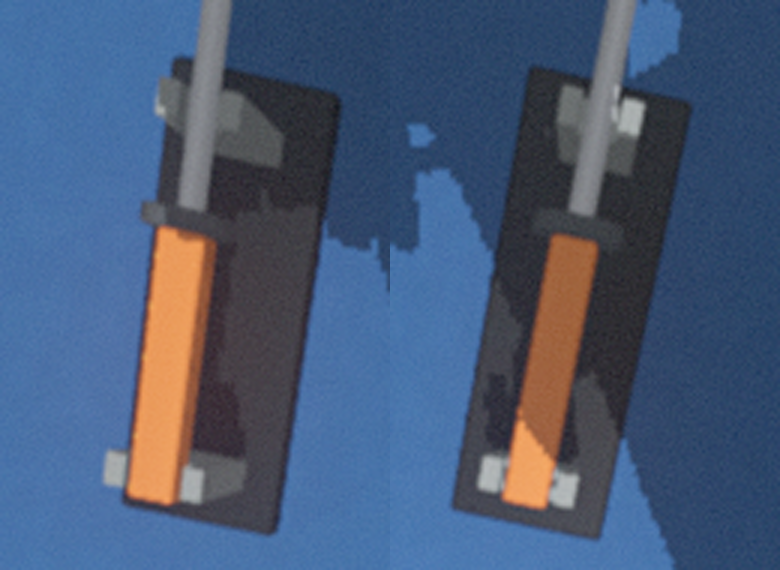

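In the crop the orange rod lies in its black rest. Its handle's top face runs from (574,240) to (525,506) in the right view and from (183,231) to (152,502) in the left view.

```bash
python3 - <<'E'
from h import *
a=pickle.load(open('w8.pkl','rb'));b=pickle.load(open('w9.pkl','rb'))
f,_=tri([(a,(194,77)),(b,(309.3,79.8))]); r,_2=tri([(a,(183.7,167.3)),(b,(293,168.7))]); print(f,_,r,_2)
F,Rr=atz(b,(309.3,79.8),67),atz(b,(293,168.7),67); print(F,Rr,np.linalg.norm(F-Rr),(F+Rr)/2)
d=F-Rr; yaw=np.degrees(np.arctan2(d[1],d[0]));print('yaw',yaw)
F8,R8=atz(a,(194,77),67),atz(a,(183.7,167.3),67); print(F8,R8); d=F8-R8; print(np.degrees(np.arctan2(d[1],d[0])))
t,m,s=tool(); print('toolyaw',np.degrees(np.arctan2(m[1,0],m[0,0])))
print(local([*((F+Rr)/2)[:2],63]))
E
```

```text
[565.40561888 313.49024524  62.9053251 ] [np.float64(0.1), np.float64(0.1)] [485.27808903 322.68352826  64.35952696] [np.float64(0.1), np.float64(0.1)]
[564.80114048 313.40994062  67.        ] [485.63021465 322.57688701  67.        ] 79.69986450525734 [525.21567757 317.99341382  67.        ]
yaw -6.604683071040251
[565.05641601 312.28383478  67.        ] [485.46729608 321.82481827  67.        ]
-6.8358817273367105
toolyaw 4.503945451298458
[ 76.81084063 -12.67236392 224.42837681]
```

play_rows --motion '[1, 38, -6, 0, 0, 1, 39, -7, 0, 0, 1, 0, 0, 50, 6, 1, 0, 0, 50, 5, 1, 0, 0, 50, 0, 1, 0, 0, 30, 0, 1, 0, 0, 0, 0]'

```text
time_s: 13.12
tcp_pos: [524.8, 316.3, 105.4]
orientation: [0.998, -0.058, -0.001, 0.001]
force: [0.5, -0.3, 0.8]
grip_width: 93.1
gripper_force: 0.0
```

```bash
python3 - <<'E'
from h import *
t,m,s=tool(); print(t,'toolyaw',np.degrees(np.arctan2(m[1,0],m[0,0])),local([525.3,317.7,63]))
E
```

```text
[524.84574997 316.31422728 105.3630457 ] toolyaw -6.624876787059329 [ 0.39175078 -1.51274671 42.35932576]
```

play_rows --motion '[1, 0, -1, 22, 0, 1, 0, 0, 20, 0, 0.4, 0, 0, 0, 0, 0, 0, 0, 0, 0, 0, 0, 0, 0, 0, 0, 0, 0, 0, 0, 0, 0, 0, 0, 0, 0, 0, 0, 0, 0]' --squeeze 25

```text
time_s: 14.12
tcp_pos: [524.9, 319.4, 64.8]
orientation: [0.998, -0.057, 0.0, -0.0]
force: [-0.3, -0.1, -0.1]
grip_width: 37.4
gripper_force: 0.0
```

play_rows --motion '[0, 0, 0, 0, 0, 0, 0, 0, -20, 0, 0, 0, 0, -30, 0, 0, 0, 0, -40, 0, 0, 0, 0, -40, 0, 0, 0, 0, 0, 0]'

```text
time_s: 14.88
tcp_pos: [525.9, 320.0, 199.9]
orientation: [0.998, -0.057, 0.003, -0.002]
force: [0.0, -0.1, -0.1]
grip_width: 0.6
gripper_force: 0.0
```

```bash
python3 - <<'E'
from h import *
t,m,s=tool(); print(t,s['grip_width'],s['gripper_force'],s['force'])
yt=-(4.54); ax=np.array([np.cos(np.radians(4.54))*np.cos(np.radians(20)),np.sin(np.radians(4.54))*np.cos(np.radians(20)),-np.sin(np.radians(20))])
M=np.array([627.1,-53.1,149.7]); print('axis',ax.round(3))
for d in(140,125,110,85,46): print(d,(M-ax*d).round(1))
E
```

```text
[525.93270229 319.96457571 199.87506571] 0.5732332524749676 0.0 [ 0.00813944 -0.14075275 -0.14316663]
axis [ 0.937  0.074 -0.342]
140 [496.  -63.5 197.6]
125 [510.  -62.4 192.5]
110 [524.1 -61.3 187.3]
85 [547.5 -59.4 178.8]
46 [584.  -56.5 165.4]
```

I lifted too early; the fingers were still closing. Checking where the rod is now.

play_rows --motion '[1, -40, 0, -40, 0, 1, -30, 0, -40, 0, 1, 0, 0, 0, 0, 1, 0, 0, 0, 0]'

```text
time_s: 15.38
tcp_pos: [455.3, 327.2, 274.1]
orientation: [0.998, -0.057, -0.0, 0.0]
force: [-0.3, -0.4, -0.7]
grip_width: 35.9
gripper_force: 0.0
```

```bash
python3 - <<'E'
from h import *
p=shot('wrist','w10.png'); pickle.dump(p,open('w10.pkl','wb')); print(tool()[0])
u,v=proj(p,[565,312,60]).astype(int); u0=u-65; v0=max(0,v-95); print(u0,v0)
h=cv2.cvtColor(p['frame'],cv2.COLOR_BGR2HSV); m=((h[...,0]<17)&(h[...,1]>140)&(h[...,2]>60)); m[:, :u-60]=0; m[:,u+60:]=0; m[:v-20]=0;m[v+150:]=0
n,l,st,c=cv2.connectedComponentsWithStats(m.astype(np.uint8)); i=1+st[1:,4].argmax(); print(st[i])
r=cv2.minAreaRect(np.argwhere(l==i)[:,::-1].astype(np.float32)); print(r)
bp=cv2.boxPoints(r); bp=bp[bp[:,1].argsort()]; F,B=bp[:2].mean(0),bp[2:].mean(0)
F,B=atz(p,F,67),atz(p,B,67); d=F-B; print(F,B,np.linalg.norm(d),(F+B)/2,np.degrees(np.arctan2(d[1],d[0])))
cv2.imwrite('pics/rod2.png',cv2.resize(p['frame'][v0:v0+190,u0:u0+130],(390,570),interpolation=cv2.INTER_CUBIC))
E
```

```text
[455.418929   327.07254627 273.47399042]
251 0
[ 306   84   17   93 1394]
((314.22210693359375, 130.01358032226562), (15.443490982055664, 92.12763214111328), 0.6365935802459717)
[565.21635846 313.45324245  67.        ] [487.17506681 323.09807146  67.        ] 78.63501719413154 [526.19571263 318.27565695  67.        ] -7.045245660032667
```

View pics/rod2.png

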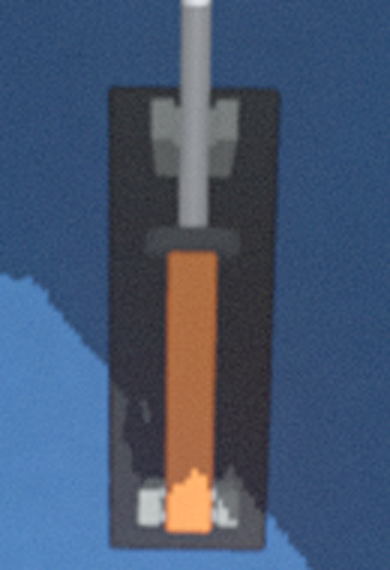

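The rod is untouched in its rest, with its centre at about (525.5,318). Grasping again, and waiting for the grip this time.

play_rows --motion '[0.5, 35, 0, 40, 0, 0.5, 36, 1, 50, 0, 0.5, 0, 0, 50, 0, 0.5, 0, 0, 40, 0, 0.5, 0, 0, 30, 0, 0.5, 0, 0, 0, 0]'

```text
time_s: 16.18
tcp_pos: [524.6, 317.1, 61.0]
orientation: [0.998, -0.057, -0.003, 0.002]
force: [0.0, 0.2, 0.7]
grip_width: 46.7
gripper_force: 0.0
```

play_rows --motion '[0, 0, 0, 0, 0, 0, 0, 0, 0, 0, 0, 0, 0, 0, 0, 0, 0, 0, 0, 0, 0, 0, 0, 0, 0, 0, 0, 0, 0, 0]' --squeeze 25

```text
time_s: 16.92
tcp_pos: [526.0, 318.5, 65.3]
orientation: [0.998, -0.057, 0.0, -0.0]
force: [-1.6, 0.1, 5.5]
grip_width: 13.7
gripper_force: 24.9
```

play_rows --motion '[0, 0, 0, -15, 0, 0, 0, 0, -30, 0, 0, 0, 0, -45, 0, 0, 0, 0, -45, 0, 0, 0, 0, 0, 0]'

```text
time_s: 17.55
tcp_pos: [526.8, 318.8, 204.5]
orientation: [0.998, -0.057, 0.003, -0.002]
force: [-0.5, 1.4, -1.4]
grip_width: 13.4
gripper_force: 24.9
```

play_rows --motion '[0, 0, 40, 0, 0, 0, 0, 50, 0, 0, 0, 0, 50, 0, 0, 0, 1, 50, 0, 0, 0, 1, 50, 0, 0, 0, 1, 50, 0, -5, 0, 1, 50, 0, -6, 0, 0, 30, 0, 0, 0, 0, 0, 0, 0]'

```text
time_s: 18.68
tcp_pos: [497.5, -51.7, 199.0]
orientation: [0.999, 0.038, -0.001, -0.0]
force: [0.4, -0.3, -1.7]
grip_width: 13.9
gripper_force: 24.9
```

```bash
cat >> h.py <<'E'
YAW=np.radians(4.54); H=np.array([np.cos(YAW),np.sin(YAW),0]); M=np.array([627.1,-53.1,149.7])
def org(d,th,up=0): # rod origin with mouth at distance d, pitch th down
    th=np.radians(th); return M-d*(np.cos(th)*H-[0,0,np.sin(th)])+[0,0,up]
OFF=np.array([0,0,5.3])
E
python3 - <<'E'
from h import *
t,m,s=tool(); print(t,np.degrees(np.arctan2(m[1,0],m[0,0])),s['grip_width'],s['gripper_force'],s['force'])
print(local(org(135,0)+OFF))
# rod pitch/tip from top+scene: red tip
for n in('top','scene'):
    p=shot(n); h=cv2.cvtColor(p['frame'],cv2.COLOR_BGR2HSV); u=proj(p,t+H*125-OFF); mm=((h[...,0]<8)|(h[...,0]>172))&(h[...,1]>120)&(h[...,2]>60)
    yy,xx=np.mgrid[:480,:640]; mm&=np.hypot(xx-u[0],yy-u[1])<14; print(n,u,mm.sum(),xx[mm].mean(),yy[mm].mean())
E
```

```text
[497.48653632 -51.70882161 198.97476516] 4.3282628175581275 13.907607280721955 24.928765296936035 [ 0.44537219 -0.25445898 -1.68583674]
[-5.80743131 11.6715292  43.98086619]
top [340.14877076 178.32961902] 6 342.0 181.5
scene [267.99222399 233.70390621] 5 271.2 231.4
```

play_rows --motion '[0, -6, 12, 14, 0, 0, 0, 0, 20, 0, 0, 0, 0, 10, 0, 0, 0, 0, 0, 0, 0, 0, 0, 0, 0]'

```text
time_s: 19.4
tcp_pos: [493.1, -62.4, 156.0]
orientation: [0.999, 0.039, 0.0, 0.0]
force: [-0.0, 0.0, -0.9]
grip_width: 13.9
gripper_force: 24.9
```

```bash
python3 - <<'E'
from h import *
t,m,s=tool(); print(t,np.degrees(np.arctan2(m[1,0],m[0,0])),s['force'])
print(local(org(135,0)+OFF))
c=t-OFF
w=shot('wrist')
C=[]
for n,X in(('top',M),('scene',M)):
    p=shot(n); u,v=proj(p,X).astype(int); C.append(cv2.resize(p['frame'][v-25:v+25,u-25:u+25],(300,300),interpolation=cv2.INTER_CUBIC))
    print(n,u,v,'tip',proj(p,c+H*125),'mouth',proj(p,M))
h=cv2.cvtColor(w['frame'],cv2.COLOR_BGR2HSV)
# shaft: centre columns of wrist view
for r in(5,40,80): 
    g=w['frame'][r].astype(int); print(r,[tuple(x) for x in g[318:340:2]] if 0 else '', end='')
print('pred shaft',proj(w,c+H*60),proj(w,c+H*90),proj(w,c+H*46))
cv2.imwrite('pics/al.png',np.hstack(C+[cv2.resize(w['frame'][0:100,290:350],(180,300),interpolation=cv2.INTER_CUBIC)]))
E
```

```text
[493.08292439 -62.43704552 156.01448381] 4.493154640288048 [-0.03767264  0.02645247 -0.90854619]
[-0.66372836  1.30085018  1.01429045]
top 344 179 tip [344.11395114 182.95138146] mouth [344.33262159 179.27140597]
scene 264 247 tip [267.59792561 244.95819428] mouth [264.34068793 247.13183826]
5 40 80 pred shaft [314.2802056  160.29192077] [314.39613449  76.23173947] [314.23009456 196.62749968]
```

View pics/al.png

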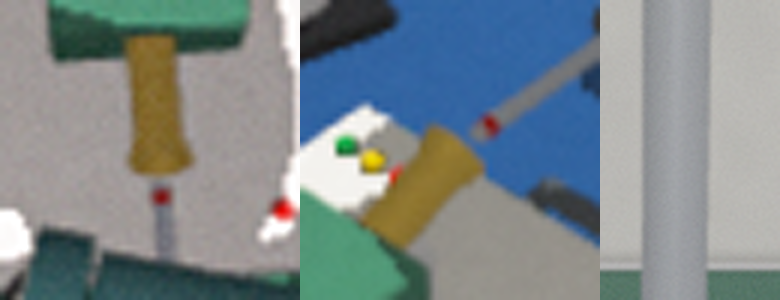

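The tip is in line with and just outside the mouth in all three crops. Easing the grip and feeding the tip into the flare.

play_rows --motion '[0, 2, 1, 1, 0, 0, 5, 0, 0, 0, 0, 5, 0, 0, 0, 0, 4, 0, 0, 0, 0, 0, 0, 0, 0, 0, 0, 0, 0, 0]' --squeeze 8

```text
time_s: 20.3
tcp_pos: [508.8, -62.3, 154.6]
orientation: [0.999, 0.039, -0.0, -0.0]
force: [0.5, -0.1, -0.4]
grip_width: 14.2
gripper_force: 8.0
```

```bash
python3 - <<'E'
from h import *
t,m,s=tool(); print(t,s['force'],s['gripper_force'])
for d,th in((119,0),(118,4),(116,8),(114,12),(112,16),(110,20),(100,20),(48,20),(46,20)): print(d,th,local(org(d,th)+OFF).round(1))
E
```

```text
[508.83267678 -62.28148736 154.59717766] [ 0.54265485 -0.12414828 -0.42884796] 7.9958027601242065
119 0 [-0.4  0.2 -0.4]
118 4 [ 0.9  0.2 -8.6]
116 8 [  3.7   0.2 -16.5]
114 12 [  7.1   0.2 -24.1]
112 16 [ 11.    0.2 -31.3]
110 20 [ 15.3   0.2 -38. ]
100 20 [ 24.6   0.2 -34.6]
48 20 [ 73.5   0.1 -16.8]
46 20 [ 75.4   0.1 -16.1]
```

play_rows --motion '[0, 1, 0, -8, 0, 0, 3, 0, -8, 0, 0, 3, 0, -8, 0, 0, 0, 0, 0, 0]'

```text
time_s: 20.8
tcp_pos: [516.4, -61.8, 179.6]
orientation: [0.999, 0.039, 0.001, 0.0]
force: [-0.3, -0.5, -0.4]
grip_width: 14.1
gripper_force: 8.0
```

play_rows --motion '[0, 4, 0, -7, 0, 0, 4, 0, -7, 0, 0, 0, 0, 0, 0]'

```text
time_s: 21.18
tcp_pos: [524.4, -61.1, 193.3]
orientation: [0.999, 0.039, 0.001, 0.0]
force: [-0.3, -0.3, -1.2]
grip_width: 14.0
gripper_force: 8.0
```

```bash
cat > chk.py <<'E'
from h import *
def red(p,X,rad=16):
    u=proj(p,X); h=cv2.cvtColor(p['frame'],cv2.COLOR_BGR2HSV); mm=((h[...,0]<8)|(h[...,0]>172))&(h[...,1]>120)&(h[...,2]>60)
    yy,xx=np.mgrid[:480,:640]; mm&=np.hypot(xx-u[0],yy-u[1])<rad; return u.round(1),mm.sum(),xx[mm].mean().round(1),yy[mm].mean().round(1)
def orange(p,X,rad=45):
    u=proj(p,X); h=cv2.cvtColor(p['frame'],cv2.COLOR_BGR2HSV); mm=(h[...,0]>8)&(h[...,0]<17)&(h[...,1]>170)&(h[...,2]>60)
    yy,xx=np.mgrid[:480,:640]; mm&=np.hypot(xx-u[0],yy-u[1])<rad; return mm
E
python3 - <<'E'
from chk import *
t,m,s=tool(); print(t,s['force'],s['gripper_force'])
c=t-OFF
for n in('top','scene'):
    p=shot(n); print(n,'red',red(p,M),'mouth',proj(p,M)); cv2.imwrite(f'pics/{n}_a.png',p['frame'])
    # orange handle ends
    mm=orange(p,c); yy,xx=np.where(mm); 
    if len(xx)>5:
        r=cv2.minAreaRect(np.c_[xx,yy].astype(np.float32)); print(len(xx),r)
    for th in(0,20):
        a=np.radians(th); d=np.cos(a)*H-[0,0,np.sin(a)]; print(th,proj(p,c-40*d).round(1),proj(p,c+40*d).round(1),'tip',proj(p,c+125*d).round(1))
E
```

```text
[524.40040376 -61.12975497 193.3339273 ] [-0.33285335 -0.34521554 -1.16704896] 7.999952584505081
top red (array([344.3, 179.3]), np.int64(0), np.float64(nan), np.float64(nan)) mouth [344.33262159 179.27140597]
11 ((350.0, 234.0), (2.0, 4.0), 90.0)
0 [349.3 235.3] [346.7 202.4] tip [344.  167.8]
20 [349.4 233.9] [346.6 204.1] tip [343.8 173.9]
scene red (array([264.3, 247.1]), np.int64(1), np.float64(254.0), np.float64(251.0)) mouth [264.34068793 247.13183826]
99 ((294.9289855957031, 211.61383056640625), (6.704432487487793, 29.067241668701172), 41.423667907714844)
0 [305.5 204.6] [282.6 220.7] tip [256.1 239.3]
20 [304.7 200.5] [283.5 224.8] tip [260.  251.9]chk.py:4: RuntimeWarning: Mean of empty slice.
  yy,xx=np.mgrid[:480,:640]; mm&=np.hypot(xx-u[0],yy-u[1])<rad; return u.round(1),mm.sum(),xx[mm].mean().round(1),yy[mm].mean().round(1)
  ret = ret.dtype.type(ret / rcount)
```

The handle's slope in the scene view fits a 20° pitch and the tip is inside the tube. Sliding it down.

play_rows --motion '[0, 9.4, 0, 3.4, 0, 0, 9.4, 0, 3.4, 0, 0, 9.4, 0, 3.4, 0, 0, 0, 0, 0, 0]'

```text
time_s: 21.78
tcp_pos: [552.4, -58.8, 181.7]
orientation: [0.999, 0.039, -0.001, -0.0]
force: [-0.5, 0.6, -1.3]
grip_width: 13.9
gripper_force: 8.0
```

play_rows --motion '[0, 9.4, 0, 3.4, 0, 0, 9.4, 0, 3.4, 0, 0, 4.7, 0, 1.7, 0, 0, 0, 0, 0, 0]'

```text
time_s: 22.28
tcp_pos: [575.6, -57.0, 173.6]
orientation: [0.999, 0.039, -0.0, -0.0]
force: [-0.4, 0.2, -1.1]
grip_width: 14.0
gripper_force: 8.0
```

```bash
python3 - <<'E'
from chk import *
t,m,s=tool(); print(t,s['force'],s['gripper_force'])
c=t-OFF; print((M-c)@(np.cos(np.radians(20))*H-[0,0,np.sin(np.radians(20))]), local(org(46,20)+OFF).round(1))
p=shot('scene'); mm=orange(p,c); yy,xx=np.where(mm); r=cv2.minAreaRect(np.c_[xx,yy].astype(np.float32)); print(len(xx),r)
for th in(0,20):
    a=np.radians(th); d=np.cos(a)*H-[0,0,np.sin(a)]; print(th,proj(p,c-40*d).round(1),proj(p,c+40*d).round(1))
E
```

```text
[575.56541747 -57.02895413 173.64246843] [-0.44765261  0.19266935 -1.10363305] 7.999992370605469
54.94306025861711 [8.5 0.2 2.9]
103 ((272.9302062988281, 236.89434814453125), (7.4944000244140625, 47.85359191894531), 42.51044845581055)
0 [291.3 221.4] [267.4 238.4]
20 [290.4 217.3] [268.6 242.4]
```

Sliding freely with 9 mm left. Creeping to the collar stop, with a bit more grip.

play_rows --motion '[0, 2.8, 0, 1, 0, 0, 2.8, 0, 1, 0, 0, 0.9, 0, 0.3, 0, 0, 0, 0, 0, 0]' --squeeze 12

```text
time_s: 22.82
tcp_pos: [581.9, -56.6, 171.6]
orientation: [0.999, 0.039, -0.0, -0.0]
force: [-0.1, 0.4, -1.7]
grip_width: 13.9
gripper_force: 12.0
```

play_rows --motion '[0, 0.9, 0, 0.3, 0, 0, 0.9, 0, 0.3, 0, 0, 0, 0, 0, 0]'

```text
time_s: 23.2
tcp_pos: [583.7, -56.4, 171.0]
orientation: [0.999, 0.039, -0.0, -0.0]
force: [-0.1, -1.2, -1.3]
grip_width: 13.9
gripper_force: 12.0
```

play_rows --motion '[0, 0.9, 0, 0.3, 0, 0, 0.9, 0, 0.3, 0, 0, 0, 0, 0, 0]'

```text
time_s: 23.58
tcp_pos: [584.4, -56.4, 170.9]
orientation: [0.999, 0.039, -0.001, 0.0]
force: [-16.3, 0.4, 8.1]
grip_width: 13.9
gripper_force: 12.0
```

The collar is on the stop: 16 N axial, at the predicted place. Hold briefly, then draw straight out.

play_rows --motion '[0, 0, 0, 0, 0, 0, 0, 0, 0, 0, 0, 0, 0, 0, 0, 0, -4.7, 0, -1.7, 0, 0, -9.4, 0, -3.4, 0, 0, -9.4, 0, -3.4, 0, 0, -9.4, 0, -3.4, 0, 0, 0, 0, 0, 0]'

```text
time_s: 24.58
tcp_pos: [552.2, -59.0, 183.0]
orientation: [0.999, 0.039, 0.001, 0.0]
force: [0.2, -0.2, -1.0]
grip_width: 14.0
gripper_force: 12.0
```

```bash
python3 - <<'E'
from chk import *
t,m,s=tool(); print(t,s['force'],s['gripper_force'])
print(local(org(110,20)+OFF).round(1),local(org(150,20)+OFF).round(1))
E
```

```text
[552.22713555 -58.96130389 182.97808214] [ 0.23977899 -0.17543666 -1.01216624] 11.999771296977997
[-28.3   0.1  -9.7] [-65.8   0.2 -23.4]
```

play_rows --motion '[0, -9.4, 0, -3.4, 0, 0, -9.4, 0, -3.4, 0, 0, -9.4, 0, -3.4, 0, 0, -9.4, 0, -3.4, 0, 0, -9.4, 0, -3.4, 0, 0, -9.4, 0, -3.4, 0, 0, -9.4, 0, -3.4, 0, 0, 0, 0, 0, 0]'

```text
time_s: 25.58
tcp_pos: [486.7, -64.1, 206.7]
orientation: [0.999, 0.039, 0.0, 0.0]
force: [-0.6, -0.4, -1.1]
grip_width: 14.1
gripper_force: 12.0
```

```bash
cat >> chk.py <<'E'
def pitch(n,c,yaw=YAW,f=0):
    Hh=np.array([np.cos(yaw),np.sin(yaw),0]); p=shot(n,f or None); u,k,x,y=red(p,c+Hh*115,30)
    mm=orange(p,c); yy,xx=np.where(mm); o=(xx.mean(),yy.mean()) if len(xx) else None
    print(n,'red',k,x,y,'orange',len(xx),o)
    for th in(-5,0,5,10,15,20,25):
        a=np.radians(th); d=np.cos(a)*Hh-[0,0,np.sin(a)]; print(th,proj(p,c+118*d).round(1),end=' ')
    print()
E
python3 - <<'E'
from chk import *
t,m,s=tool(); print(t,s['force'],s['gripper_force'])
pitch('scene',t-OFF); pitch('top',t-OFF)
E
```

```text
[486.70086594 -64.11051457 206.67289094] [-0.63275264 -0.38145111 -1.07888868] 11.999741345643997
scene red 5 274.2 235.4 orange 92 (np.float64(301.67391304347825), np.float64(203.82608695652175))
-5 [269.8 221.1] 0 [270.  224.8] 5 [270.4 228.2] 10 [271.1 231.4] 15 [272.  234.2] 20 [273.2 236.8] 25 [274.7 239.1] 
top red 14 357.4 189.6 orange 3 (np.float64(350.6666666666667), np.float64(250.66666666666666))
-5 [345.7 184.7] 0 [345.6 185.1] 5 [345.5 186. ] 10 [345.4 187.2] 15 [345.4 188.7] 20 [345.3 190.5] 25 [345.4 192.6]
```

Pitch is about 20° and the tip is out of the tube. Levelling the rod by lowering the tip onto the tester's top, z = 90, until the axis sits 94 high.

play_rows --motion '[0, 0, 0, 25, 0, 0, 0, 0, 25, 0, 0, 0, 0, 12, 0, 0, 0, 0, 8, 0, 0, 0, 0, 8, 0, 0, 0, 0, 8, 0, 0, 0, 0, 0, 0]'

```text
time_s: 26.55
tcp_pos: [487.0, -64.0, 119.8]
orientation: [0.999, 0.039, -0.0, -0.0]
force: [0.3, 0.0, -1.1]
grip_width: 14.2
gripper_force: 12.0
```

```bash
python3 - <<'E'
from chk import *
t,m,s=tool(); print(t,s['force'],s['gripper_force']); pitch('scene',t-OFF)
E
```

```text
[486.97543458 -63.98513107 119.76271409] [ 0.29924162  0.02381427 -1.08701847] 11.999910324811935
scene red 5 274.4 258.2 orange 84 (np.float64(302.60714285714283), np.float64(231.16666666666666))
-5 [272.1 250.1] 0 [272.2 253.4] 5 [272.6 256.5] 10 [273.3 259.3] 15 [274.2 261.9] 20 [275.3 264.2] 25 [276.7 266.1]
```

play_rows --motion '[0, 0, 0, 7, 0, 0, 0, 0, 7, 0, 0, 0, 0, 6, 0, 0, 0, 0, 0, 0, 0, 0, 0, 0, 0]'

```text
time_s: 27.22
tcp_pos: [487.1, -64.0, 100.2]
orientation: [0.999, 0.039, -0.0, -0.0]
force: [0.2, -0.7, 0.1]
grip_width: 13.8
gripper_force: 12.0
```

```bash
python3 - <<'E'
from chk import *
t,m,s=tool(); print(t,s['force'],s['gripper_force']); pitch('scene',t-OFF)
E
```

```text
[487.05677884 -63.99577849 100.18633323] [ 0.16594549 -0.73489849  0.07424043] 11.999878585338593
scene red 3 274.3 258.7 orange 76 (np.float64(303.3421052631579), np.float64(236.0))
-5 [272.6 256.2] 0 [272.7 259.5] 5 [273.1 262.5] 10 [273.7 265.3] 15 [274.6 267.8] 20 [275.7 270. ] 25 [277.1 271.9]
```

Level. Grip firmly, rise, and carry the rod to above the lens.

play_rows --motion '[0, 0, 0, 0, 0, 0, 0, 0, 0, 0, 0, 0, 0, -20, 0, 0, 0, 0, -30, 0, 0, -22, 40, 0, 0, 0, -22, 45, 0, 0, 0, -22, 45, 0, 0, 0, -22, 45, 0, 0, 0, -22, 45, 0, 0, 0, 0, 40, 0, 0]' --squeeze 30

```text
time_s: 28.52
tcp_pos: [396.8, -333.8, 152.1]
orientation: [0.999, 0.038, 0.001, 0.001]
force: [0.8, -0.6, -0.6]
grip_width: 13.4
gripper_force: 30.0
```

play_rows --motion '[0, 0, 0, 0, 0, 0, 0, 0, 0, 0]'

```text
time_s: 28.78
tcp_pos: [397.8, -331.6, 150.9]
orientation: [0.999, 0.039, 0.0, 0.0]
force: [0.7, 0.2, -1.2]
grip_width: 13.6
gripper_force: 30.0
```

```bash
python3 - <<'E'
from chk import *
t,m,s=tool(); y=np.arctan2(m[1,0],m[0,0]); print(t,np.degrees(y),s['force'],s['gripper_force']); pitch('scene',t-OFF,y,'fs.png'); pitch('top',t-OFF,y,'ft.png')
L=np.array([521.4,-324.9,99]); Hh=np.array([np.cos(y),np.sin(y),0]); print(local(L-125*Hh+OFF))
w=shot('wrist','fw.png'); c=t-OFF
# collar/handle front edge and shaft centre in wrist view
h=cv2.cvtColor(w['frame'],cv2.COLOR_BGR2HSV); mm=(h[...,0]>5)&(h[...,0]<20)&(h[...,1]>170); mm[:, :270]=0; mm[:,360:]=0; mm[300:]=0
yy,xx=np.where(mm); print('handle front row',yy.min() if len(yy) else None, xx.mean() if len(xx) else None,'pred',proj(w,c+Hh*40+[0,0,7]),proj(w,c+Hh*46),proj(w,c+Hh*85))
for r in(20,60,100,130):
    g=cv2.cvtColor(w['frame'],cv2.COLOR_BGR2HSV)[r,280:350,1].astype(int); k=np.where(g<90)[0]; print(r,(k.min()+280,k.max()+280,k.mean()+280) if len(k) else None)
E
```

```text
[ 397.79671955 -331.58859681  150.93107142] 4.471886868795913 [ 0.69251216  0.18068732 -1.22842033] 29.99976485967636
scene red 180 234.2 192.3 orange 69 (np.float64(262.04347826086956), np.float64(162.04347826086956))
-5 [230.  177.8] 0 [230.3 181.1] 5 [230.9 184.2] 10 [231.7 187. ] 15 [232.7 189.7] 20 [234.  192.1] 25 [235.4 194.3] 
top red 4 453.5 225.5 orange 0 None
-5 [453.9 224.3] 0 [453.  224.5] 5 [452.2 225.1] 10 [451.4 225.9] 15 [450.7 227.2] 20 [450.1 228.7] 25 [449.5 230.6] 
[-1.46885091  3.44515464 46.42925068]
handle front row 285 318.0 pred [315.67090306 215.94837954] [315.58381204 197.19269974] [316.01472185  91.34585189]
20 (np.int64(280), np.int64(349), np.float64(314.5))
60 (np.int64(280), np.int64(349), np.float64(314.5))
100 (np.int64(280), np.int64(349), np.float64(314.5))
130 (np.int64(302), np.int64(349), np.float64(322.5))
```

```bash
python3 - <<'E'
from chk import *
t,m,s=tool(); c=t-OFF; y=np.arctan2(m[1,0],m[0,0]); Hh=np.array([np.cos(y),np.sin(y),0]); f=cv2.imread('pics/fs.png'); T=pickle.load(open('d0.pkl','rb'))
p=dict(T['scene'],frame=f)
h=cv2.cvtColor(f,cv2.COLOR_BGR2HSV); mm=(((h[...,0]<8)|(h[...,0]>172))&(h[...,1]>120)&(h[...,2]>60)).astype(np.uint8)
n,l,st,ce=cv2.connectedComponentsWithStats(mm); print([(st[i].tolist(),ce[i].round(1)) for i in range(1,n) if abs(ce[i][0]-230)<30 and abs(ce[i][1]-182)<30])
mm=orange(p,c); yy,xx=np.where(mm); r=cv2.fitLine(np.c_[xx,yy].astype(np.float32),cv2.DIST_L2,0,.01,.01).ravel(); print('slope',np.degrees(np.arctan2(-r[1]*np.sign(r[0]),abs(r[0]))))
for th in(-10,0,10):
    a=np.radians(th); d=np.cos(a)*Hh-[0,0,np.sin(a)]; q=proj(p,c+118*d); q2=proj(p,c-40*d); print(th,q,np.degrees(np.arctan2(-(q2-q)[1]*-1*-1,(q2-q)[0])))
q=dict(T['top']); print('band 110..121 top',[proj(q,c+Hh*k).round(1) for k in(112,118,125)],[proj(p,c+Hh*k).round(1) for k in(112,118,125)])
E
```

```text
[([231, 180, 2, 2, 3], array([231.7, 180.3])), ([220, 186, 27, 14, 177], array([234.2, 192.5]))]
slope 37.92525
-10 [230.04266224 174.56288469] 20.243376351660434
0 [230.43156845 181.26230828] 30.453330169240548
10 [231.79783717 187.24892001] 39.19257746500235
band 110..121 top [array([453. , 226.9]), array([452.7, 224.4]), array([452.5, 221.6])] [array([232.1, 180.3]), array([230.4, 181.3]), array([228.5, 182.4])]
```

The red band matches a level rod, 0±1.5°, with no slip along the grip. Lowering to 30 mm above the glass.

play_rows --motion '[0, -1.5, 3.4, 10, 0, 0, 0, 0, 12, 0, 0, 0, 0, 12, 0, 0, 0, 0, 12, 0, 0, 0, 0, 0, 0, 0, 0, 0, 0, 0, 0, 0, 0, 0, 0]'

```text
time_s: 29.8
tcp_pos: [396.7, -335.5, 104.7]
orientation: [0.999, 0.039, 0.0, 0.0]
force: [0.8, -0.0, -2.1]
grip_width: 13.8
gripper_force: 30.0
```

```bash
python3 - <<'E'
from chk import *
t,m,s=tool(); c=t-OFF; y=np.arctan2(m[1,0],m[0,0]); Hh=np.array([np.cos(y),np.sin(y),0]); print(t,s['force'],s['qvel'].round(3),'err',local(np.array([521.4,-324.9,99])-125*Hh+OFF).round(1))
obs=[]
for n in('scene','top'):
    p=shot(n); h=cv2.cvtColor(p['frame'],cv2.COLOR_BGR2HSV); mm=(((h[...,0]<8)|(h[...,0]>172))&(h[...,1]>120)&(h[...,2]>60)).astype(np.uint8)
    k,l,st,ce=cv2.connectedComponentsWithStats(mm); u=proj(p,c+Hh*115); L=proj(p,[521.4,-324.9,69.1])
    print(n,'pred band',u,'lens',L,[(st[i,4],ce[i].round(1)) for i in range(1,k) if np.hypot(*(ce[i]-u))<8])
p=shot('top'); 
for n in ('top',):print(proj(p,c+Hh*125))
# tray check: front panel edge via top view green
E
```

```text
[ 396.67859567 -335.45679791  104.65003002] [ 0.77263059 -0.03946105 -2.07776714] [ 0.002  0.002  0.003 -0.001 -0.002 -0.001] err [ 0.2 -0.8  0.3]
scene pred band [232.53248587 193.81912497] lens [231.23256971 204.43366469] [(np.int32(130), array([233.1, 193.4]))]
top pred band [450.98082474 227.76003677] lens [448.02160241 224.89593315] [(np.int32(3), array([452., 228.]))]
[450.62380851 223.86542045]
```

```bash
python3 -c "
from rig import arm
print(arm.job_done())"
```

```text
the job is handed in; nothing more can be done
None
```

The job is handed in at about 30 s of the allowed 67 s, with no verdict returned. The tray was pushed to its stop and the rod slid down the tube until its collar stopped on the mouth, then drawn right out. The rod is held level with its tip about 30 mm above the lens centre, by arm position and the scene and top cameras; I did not re-check the tray or the other things on the bench with a camera at the end.

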